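# Grade washed bottle caps with the tilting sieve

### The arm

A 6-joint arm with a two-finger parallel gripper is mounted at the origin on a cart in front of the work surface, level with it; the furniture and walls round the work are solid. World frame = base frame: x ahead of the robot, y to its left, z up, the work surface at z = 0. Lengths are in mm, angles in rad, forces in N, time in s.
With the tool pointing down it reaches from about 350 to 775 mm from the base axis. Payload 7.3 kg.
Tool frame: the origin (TCP) lies at the very end of the fingers, on their centre line; the grasp point (between the pads) lies 19 mm behind it; z points along the fingers, y is the line along which they close (so a half turn about z gives the same grasp; the last joint's range is limited). The gripper opens to 92 mm and grips with 3 to 60 N. Pads are 19 mm wide; open, the fingers measure 130 mm over their backs; the gripper's body (75 mm by 190 mm) begins 47 mm behind the grasp point.
Start: joints at [-1.314, 0.342, 1.524, -0, 1.275, -0.146], TCP at [205.821, -482.993, 226.741] pointing down, gripper open.
Joint ranges: [-2.53, 2.53], [-0.77, 2.02], [0.04, 2.7], [-1, 4.14], [0.28, 2.66], [-3.11, 3.11]. Speed limits (rad/s): [2.57, 2.57, 3.14, 3.14, 3.14, 3.14].

### API

Orientations are given as [roll, pitch, yaw] about the fixed x, y, z axes, in that order (R = Rz(yaw) Ry(pitch) Rx(roll)).
In Python, from plant import bot gives the robot as it stands.
- The arm moves only by the tool jog_arm, never from a script. Its argument "targets" is a list of rows, each an object with "xyz": the shift along the tool's x, y, z as a fraction of full scale, a list of three; "spin": the turn about the tool's z as a fraction of full scale. In form: [{"xyz": [x, y, z], "spin": spin}, ...]. A call has exactly 10 rows; each row shifts and turns the commanded pose from where the row before left it, along the tool's axes as they then stand; what a row does not reach is not made up. Full scale, the value 1, is 80 mm for a shift and 0.1 rad for a turn. A row lasts 1/8 s, in which the tool goes at most 62.5 mm and 10.7 degrees, less where a joint would pass 70% of its speed; a pose out of reach is approached as far as the arm can. A call with a number of a shift or a turn outside -1 to 1 is refused whole. A call with a gripper value outside its range is refused whole. "gripper" is the opening in per cent of the stroke, from 0 (shut) to 100 (fully open), set as the call begins (left out, the last holds). The fingers move at their own pace and stop on an object; the grip force is fixed at half the most. Time passes only in rows, so rows that do not move let the fingers close, or fill a call up. It gives the time, the measured TCP pose, the force, the opening and the grip force at its end, in the units of the state.
- bot.get_obs(): the state, without advancing time (a new reading comes with each control period).
- bot.capture(name): name is "side" or "top"; returns the picture (420x560x3 uint8, blue, green, red); there is no depth.
- bot.get_calibration(name): a dict with "vfov" (degrees; the focal length in pixels is half the picture's height over the tangent of half this angle, whatever the lens; pixels are square), "cx", "cy" (the principal point, pixels), "k1" (the pictures are not rectified: a ray, as slopes to the right and down, at radius r is drawn at 1 + k1 r^2 times it, then the intrinsics apply), "eye" and "rotation" of the camera in the world. Camera axes: x right, y down, z forward; pixel columns grow to the right and rows downward; lengths in mm; the calibration is good to about 2 mm. A picture is of the moment at which its call begins. get_calibration takes no time and is no camera call.
- bot.close_job(): hands the job in; it is judged then, once.
The state is a dict: "time": time; "joint_positions": joint angles; "dq": joint speeds; "tau": joint torques, N m; "tool_pos": TCP position; "tcp_rot": TCP orientation; "contact_force": force on the tool from outside, world axes, zero at the start; "moment": the same for the moment, N m; "grip_width": finger opening in mm; "finger_force": force on a finger pad.
Only numpy, scipy, OpenCV 4.12 (cv2) and the standard library are available. Lean on these libraries where they do the work, as an engineer would, in place of code of your own. Each camera call takes 0.05 s, during which the arm holds its last target. There are 200 camera calls.

### The job

Grade the washed caps: set those still lying on the drying mat, large or small, flat on the solid loading pad of the tilting sieve beside the others, then tilt the sieve well down toward its closed end by the handle bar until every small red cap has dropped through and slid out onto the apron while the large blue ones stay in the sieve, and then tip it well the other way so that the large caps all slide out of its open end into the grey bin. Finally sweep all the small caps along the apron into the blue tray with the hand pusher, not touching them with the gripper there, and leave the pusher standing on its rubber pad and the sieve level again; leave the brown bottle and the purple carton alone.

Things in the scene. Friction and masses are not known exactly. Their poses are not given: they have to be found in the camera images.
- stand: Fixed white bench stand of the tilting sieve; origin on the bench, x away from the robot, y (about world y, the robot's left) along the sieve. All 'stand' numbers are in this frame, mm. Pivot: along x at y 0, z 205, x 32 to 197. Its front post and the sieve's front wall begin at x 20 and reach z 240, handle uprights 290. Apron in front (see apron_edge), chute behind it under the holes.
- sieve (a joint): Tilt of the sieve about its pivot, rad, -0.45 to 0.45; 0 is level (as it starts). Positive: the closed, holed end (stand +y) and the handle bar go down; negative: the open end with the loading pad (stand -y) goes down. Friction of 0.6 N m holds it where it is left. Steel and caps are smooth: caps slide from about 0.25 rad. Small caps now and then jam across a hole; rocking to about -0.3 and back frees them.
- sieve_deck (a point): Point on the pivot at the middle of the top face of the sieve's deck, stand (114.5, 0, 205); turns with the sieve; axes as the stand's when level. Steel tray 153 mm wide inside, side walls 30 mm high, deck 5 mm thick. y 0 to -125 mm: solid loading pad, open end at -125. y 0 to 142 mm: grid with holes 39 x 42 mm and a closed end wall.
- sieve_bar (a point): Centre of the black round handle bar, 16 mm in diameter, 153 mm long, parallel to the pivot (along stand x), fixed to the sieve over its grid: 70 mm toward stand +y from the pivot and 75 mm above it when level, carried by an upright at each side wall. Can be pinched from above across stand y; it may turn between the fingers.
- apron_edge (a point): Middle of the top edge at the stand +y end of the apron, at stand (-46, 155, 30); what is swept over it drops into the blue tray. Apron: flat top at z 30, x -112 to 23, y -70 to 155, open at its +y end, a 5 wide lip to z 40 at its -y end, a rail to z 66 along its robot side. The steel chute (y -12 to 155, side walls to z 165, slope 23 degrees) ends on it, so caps that fall through slide out onto it.
- mat: Fixed blue drying mat, 85 (x) by 225 (y) by 3 mm, on the bench between robot and stand; origin under its centre. Some of the caps start on it in a row along y, centres about 70 mm apart.
- large_bin: Fixed grey open bin, 180 x 180 x 75 mm, walls 4 mm, origin under its centre; on the bench beyond the open end of the sieve. For the large blue caps.
- small_tray: Fixed blue shallow tray, 85 mm (its own x) by 170 mm (its own y), 26 mm high, walls 8 mm, floor 3 mm; origin under its centre; it stands against the stand +y end of the apron, long side along the edge, a clear guard plate 80 mm high behind it. For the small red caps.
- rest_pad: Fixed black rubber pad 136 x 80 x 3 mm on the bench just past the stand -y end of the apron, resting place of the pusher; origin under its centre.
- pusher: Loose orange and black hand pusher, about 220 g, standing on the pad. Origin under the centre of its foot. Foot 112 mm (its x) by 54 mm (its y), 26 mm high, with a thin rubber lip on its +y face that reaches 29 mm from the origin; from it rises a black grip slab, 44 mm in x by 20 mm in y, centred at x = -34 mm, up to 104 mm high, to be gripped across y. Its axes start within 0.4 rad of the stand's.
- bottle_amber: Loose brown bottle, 58 mm in diameter, 115 mm high, bystander; origin under its centre.
- box_purple: Loose purple carton 100 x 66 x 60 mm, bystander; origin under its centre.
- small_0: Red plastic screw cap, a plain cylinder 30 mm in diameter and 20 mm high, 15 g; origin at its centre, z along its axis. Starts lying flat on the drying mat. May be absent.
- small_1: Red plastic screw cap, a plain cylinder 30 mm in diameter and 20 mm high, 15 g; origin at its centre, z along its axis. Starts lying flat on the loading pad of the sieve. May be absent.
- small_2: Red plastic screw cap, a plain cylinder 30 mm in diameter and 20 mm high, 15 g; origin at its centre, z along its axis. Starts lying flat on the loading pad of the sieve. May be absent.
- small_3: Red plastic screw cap, a plain cylinder 30 mm in diameter and 20 mm high, 15 g; origin at its centre, z along its axis. Starts lying flat on the loading pad of the sieve. May be absent.
- large_0: Blue plastic screw cap, a plain cylinder 56 mm in diameter and 25 mm high, 35 g; origin at its centre, z along its axis. Starts lying flat on the drying mat. May be absent.
- large_1: Blue plastic screw cap, a plain cylinder 56 mm in diameter and 25 mm high, 35 g; origin at its centre, z along its axis. Starts lying flat on the drying mat. May be absent.
Mind the look-alikes: they are no part of the job. Of the things shaped like the pusher, the orange one is meant.

How it is judged (in metres and radians):
On the way, in this order (a step that is already met when the one before it is completed fails the run):
1. all caps lie on the loading pad of the sieve, released (z of small_0 in the frame of sieve_deck between -0.01 and 0.05 m and y of small_0 in the frame of sieve_deck between -0.125 and 0.005 m and x of small_0 in the frame of sieve_deck between -0.077 and 0.077 m and contact force between the fingers and small_0 below 0.1 N and z of small_1 in the frame of sieve_deck between -0.01 and 0.05 m and y of small_1 in the frame of sieve_deck between -0.125 and 0.005 m and x of small_1 in the frame of sieve_deck between -0.077 and 0.077 m and contact force between the fingers and small_1 below 0.1 N and z of small_2 in the frame of sieve_deck between -0.01 and 0.05 m and y of small_2 in the frame of sieve_deck between -0.125 and 0.005 m and x of small_2 in the frame of sieve_deck between -0.077 and 0.077 m and contact force between the fingers and small_2 below 0.1 N and z of small_3 in the frame of sieve_deck between -0.01 and 0.05 m and y of small_3 in the frame of sieve_deck between -0.125 and 0.005 m and x of small_3 in the frame of sieve_deck between -0.077 and 0.077 m and contact force between the fingers and small_3 below 0.1 N and z of large_0 in the frame of sieve_deck between -0.01 and 0.05 m and y of large_0 in the frame of sieve_deck between -0.125 and 0.005 m and x of large_0 in the frame of sieve_deck between -0.077 and 0.077 m and contact force between the fingers and large_0 below 0.1 N and z of large_1 in the frame of sieve_deck between -0.01 and 0.05 m and y of large_1 in the frame of sieve_deck between -0.125 and 0.005 m and x of large_1 in the frame of sieve_deck between -0.077 and 0.077 m and contact force between the fingers and large_1 below 0.1 N), for 0.2 s.
2. all small red caps have dropped through onto the apron while all large ones are in the sieve, tilted more than 0.15 rad toward its closed end (z of each of small_0, small_1, small_2, small_3 in the frame of stand below 0.075 m and x of small_0 in the frame of stand between -0.125 and 0.05 m and x of small_1 in the frame of stand between -0.125 and 0.05 m and x of small_2 in the frame of stand between -0.125 and 0.05 m and x of small_3 in the frame of stand between -0.125 and 0.05 m and z of large_0 in the frame of sieve_deck between -0.01 and 0.06 m and y of large_0 in the frame of sieve_deck between -0.13 and 0.15 m and z of large_1 in the frame of sieve_deck between -0.01 and 0.06 m and y of large_1 in the frame of sieve_deck between -0.13 and 0.15 m and value of joint sieve above 0.15 rad), for 0.2 s.
3. all large blue caps are in the grey bin, the sieve tipped more than 0.15 rad toward its open end (x of large_0 in the frame of large_bin between -0.088 and 0.088 m and y of large_0 in the frame of large_bin between -0.088 and 0.088 m and z of each of large_0, large_1 in the frame of large_bin below 0.07 m and x of large_1 in the frame of large_bin between -0.088 and 0.088 m and y of large_1 in the frame of large_bin between -0.088 and 0.088 m and value of joint sieve below -0.15 rad), for 0.2 s.
4. all small red caps are in the blue tray (x of small_0 in the frame of small_tray between -0.041 and 0.041 m and y of small_0 in the frame of small_tray between -0.084 and 0.084 m and z of each of small_0, small_1, small_2, small_3 in the frame of small_tray below 0.055 m and x of small_1 in the frame of small_tray between -0.041 and 0.041 m and y of small_1 in the frame of small_tray between -0.084 and 0.084 m and x of small_2 in the frame of small_tray between -0.041 and 0.041 m and y of small_2 in the frame of small_tray between -0.084 and 0.084 m and x of small_3 in the frame of small_tray between -0.041 and 0.041 m and y of small_3 in the frame of small_tray between -0.084 and 0.084 m), for 0.2 s.
At the end, for the whole second after the job is handed in: Every large blue cap lies in the grey bin and every small red cap in the blue tray, at rest; the sieve is level within 0.12 rad; the pusher stands upright (within 0.12 rad) on its pad, its centre within 35 mm of the pad's centre (all of step 4 and x of large_0 in the frame of large_bin between -0.088 and 0.088 m and y of large_0 in the frame of large_bin between -0.088 and 0.088 m and z of each of large_0, large_1 in the frame of large_bin below 0.07 m and x of large_1 in the frame of large_bin between -0.088 and 0.088 m and y of large_1 in the frame of large_bin between -0.088 and 0.088 m and linear speed of each of small_0, small_1, small_2, small_3, large_0, large_1, pusher below 0.05 m/s and value of joint sieve between -0.12 and 0.12 rad and horizontal distance between pusher and rest_pad below 0.035 m and angle between pusher's own z axis and vertical below 0.12 rad and height (world z) of pusher below 0.02 m); the robot touches nothing.
It fails at once if the gripper's fingers touch a small cap on the apron ((contact force between the fingers and small_0 above 0.5 N and z of small_0 in the frame of stand below 0.08 m and x of small_0 in the frame of stand between -0.112 and 0.03 m and y of small_0 in the frame of stand between -0.07 and 0.155 m) or (contact force between the fingers and small_1 above 0.5 N and z of small_1 in the frame of stand below 0.08 m and x of small_1 in the frame of stand between -0.112 and 0.03 m and y of small_1 in the frame of stand between -0.07 and 0.155 m) or (contact force between the fingers and small_2 above 0.5 N and z of small_2 in the frame of stand below 0.08 m and x of small_2 in the frame of stand between -0.112 and 0.03 m and y of small_2 in the frame of stand between -0.07 and 0.155 m) or (contact force between the fingers and small_3 above 0.5 N and z of small_3 in the frame of stand below 0.08 m and x of small_3 in the frame of stand between -0.112 and 0.03 m and y of small_3 in the frame of stand between -0.07 and 0.155 m)).
It fails at once if the brown bottle or the purple carton is moved more than 30 mm (distance of any of bottle_amber, box_purple from where it was at the start of the episode above 0.03 m).
Of large_0, large_1, small_0 only 2 to 3 are there at a start; the rules pass over those that are not, and their reading is None.
Of small_1, small_2, small_3 only 1 to 3 are there at a start; the rules pass over those that are not, and their reading is None.
At some moment in a run one of pusher may be knocked a few centimetres aside while the robot is not near it.
Once in a run the grip may slacken for a moment while it holds something.
It also fails if it takes over 210 s, if anything falls off the work surface, if the arm or the gripper's body presses on something with over 40 N, if the wrist force passes 120 N, or if a joint passes its speed limit or range.

## Working session

There is one attempt and no reset: what is moved stays moved. The work goes in short steps, Python scripts to look and compute and a tool call to move; the robot and the scene stay as the last step left them, time stands still between calls to the robot, and variables do not carry over. Pictures are saved under pics/ and viewed, at most 14 in all, crops included, and the job is handed in when it is done.

Besides the shell and the picture viewer there is one more tool, called after "Request:" in YAML: its name, and indented under it one key for each argument. jog_arm: Moves the arm, as the interface text tells. Shift numbers are shares of 80 mm and turn numbers shares of 0.1 rad, none past 1 either way. Its arguments: {"type":"object","properties":{"targets":{"type":"array","items":{"type":"object","properties":{"xyz":{"type":"array","items":{"type":"number"}},"spin":{"type":"number"}}}},"gripper":{"type":"number"}},"required":["targets"]}

```bash
ls; mkdir -p pics
python3 - <<'E'
from plant import bot
import cv2
for n in("top","side"):
    im=bot.capture(n); cv2.imwrite(f"pics/{n}0.png",im); print(n,bot.get_calibration(n))
print(bot.get_obs())
E
```

```text
pics
top {'vfov': 45.97953825065412, 'cx': 276.1881002700295, 'cy': 202.71755864314255, 'k1': -0.13899702517208046, 'eye': array([ 252.51281745,  159.89504586, 1610.99475928]), 'rotation': array([-2.95998654, -0.01318189, -1.5881155 ])}
side {'vfov': 49.41341289089412, 'cx': 278.3828456370858, 'cy': 214.76310988792414, 'k1': -0.11629617221742623, 'eye': array([  231.94459819, -1236.74587353,   956.26024588]), 'rotation': array([-2.08065073, -0.0160407 , -0.20646287])}
{'time': 0.1, 'joint_positions': array([-1.31403245e+00,  3.42669601e-01,  1.52490954e+00, -2.04728932e-05,
        1.27539462e+00, -1.46013260e-01]), 'dq': array([ 0.00120794, -0.00068987, -0.00370497, -0.00054405, -0.00018788,
        0.00050747]), 'tau': array([ 1.21259967e-03, -4.32006848e+01, -2.44693476e+01,  7.18639302e-02,
        5.26133215e-02, -4.95519964e-05]), 'tool_pos': array([ 205.70338352, -482.63483983,  226.11003834]), 'tcp_rot': array([-3.14022340e+00, -1.81573583e-04,  4.02782983e-01]), 'contact_force': array([-0.53397633, -0.95129879,  0.16266009]), 'moment': array([-0.04707781,  0.01641594, -0.0307339 ]), 'finger_force': 0.0, 'grip_width': 91.76097961415975}
```

View pics/top0.png

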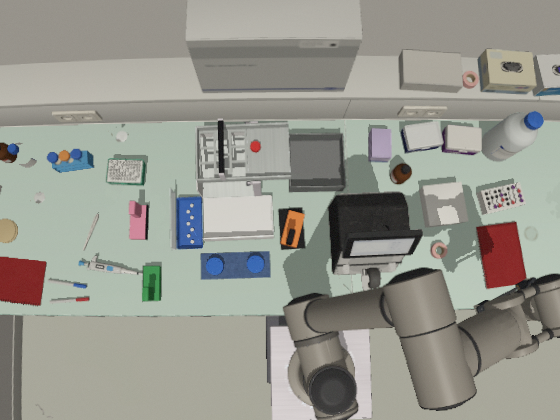

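View pics/side0.png

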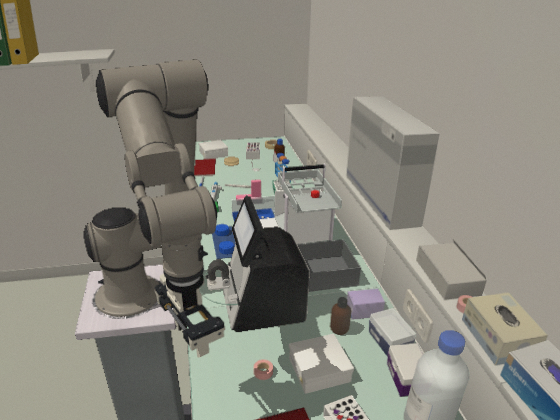

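The top view shows the sieve at about (245,155), with the bar at (221,147) and one red cap on the pad at (256,146). The apron is at (238,217), the blue tray at (190,222), and the mat at (236,265) with blue caps at (215,265) and (256,264). The grey bin is at (316,162), the bottle at (401,173) and the carton at (379,143).

Candidates for the pusher are orange (292,228), pink (138,220) and green (152,282). I choose the orange one. Candidates for the caps are blue (215,265), (256,264) and red (256,146). The blue tops at (55,157) and (533,120) are bottles, not caps.

```bash
cat > h.py <<'E'
import numpy as np, cv2
from scipy.spatial.transform import Rotation as R
from scipy.optimize import least_squares
from plant import bot
C={n:bot.get_calibration(n) for n in("top","side")}
def rot(n): return R.from_euler('xyz',C[n]["rotation"]).as_matrix()
def proj(n,P):
    c=C[n]; f=210/np.tan(np.radians(c["vfov"])/2)
    q=(np.atleast_2d(P)-c["eye"])@rot(n); s=q[:,:2]/q[:,2:]
    s=s*(1+c["k1"]*(s**2).sum(1,keepdims=True)); return s*f+[c["cx"],c["cy"]]
def cast(n,px,z):
    c=C[n]; f=210/np.tan(np.radians(c["vfov"])/2); out=[]
    for p in np.atleast_2d(px):
        d=(p-[c["cx"],c["cy"]])/f; s=d.copy()
        for _ in range(20): s=d/(1+c["k1"]*(s@s))
        v=rot(n)@np.r_[s,1]; out.append(c["eye"]+v*(z-c["eye"][2])/v[2])
    return np.array(out)
def blobs(im,lo,hi,roi=None,amin=8):
    m=cv2.inRange(cv2.cvtColor(im,cv2.COLOR_BGR2HSV),np.array(lo),np.array(hi))
    if roi:
        k=np.zeros_like(m); a,b,c,d=roi; k[b:d,a:c]=255; m&=k
    cs,_=cv2.findContours(m,cv2.RETR_EXTERNAL,cv2.CHAIN_APPROX_NONE)
    o=[]
    for c in cs:
        if cv2.contourArea(c)>=amin: o.append((cv2.contourArea(c),cv2.minAreaRect(c),c))
    return sorted(o,key=lambda t:-t[0])
RED=((0,130,80),(8,255,255)); BLUE=((100,120,60),(125,255,255)); ORG=((8,150,120),(20,255,255))
E
cat > m.py <<'E'
from h import *
im=cv2.imread("pics/top0.png")
def show(t,b,z):
    for a,r,c in b[:4]:
        bx=cv2.boxPoints(r); print(t,int(a),np.round(r[0],1),np.round(r[1],1),"ctr",cast("top",r[0],z)[0,:2].round(1),"corners",cast("top",bx,z)[:,:2].round(0).tolist())
show("blue",blobs(im,*BLUE,roi=(165,185,300,285)),26)
show("org",blobs(im,*ORG,roi=(270,195,320,260)),26)
show("red",blobs(im,*RED,roi=(190,110,300,190),amin=3),225)
g=[(b) for b in blobs(im,(0,0,0),(180,255,40),roi=(205,110,240,190))]
show("bar",g,280)
show("bin?",blobs(im,(0,0,0),(180,90,110),roi=(285,125,350,195)),75)
cv2.imwrite("pics/c1.png",cv2.resize(im[105:290,160:360],None,fx=4,fy=4,interpolation=cv2.INTER_CUBIC)[:600*1+140])
cv2.imwrite("pics/c1.png",cv2.resize(im[112:256,160:352],None,fx=4.15,fy=4.15,interpolation=cv2.INTER_CUBIC))
E
python3 m.py
```

```text
blue 1203 [189.5 222.5] [51. 25.] ctr [482.2 415.9] corners [[567.0, 458.0], [566.0, 376.0], [399.0, 375.0], [400.0, 455.0]]
blue 246 [214.3 265.8] [18.4 17.7] ctr [341.7 335.1] corners [[343.0, 376.0], [382.0, 336.0], [340.0, 294.0], [301.0, 334.0]]
blue 245 [254.9 263.6] [17.8 18.1] ctr [346.8 205.2] corners [[371.0, 238.0], [379.0, 180.0], [322.0, 173.0], [315.0, 230.0]]
org 411 [292.1 228.4] [17.  34.7] ctr [458.1  83.9] corners [[411.0, 125.0], [520.0, 96.0], [506.0, 42.0], [397.0, 72.0]]
red 71 [255. 146.] [10.  8.] ctr [675.6 196. ] corners [[691.0, 208.0], [691.0, 184.0], [660.0, 185.0], [661.0, 208.0]]
bar 181 [220.4 146.5] [51.   4.5] ctr [659.  291.4] corners [[734.0, 300.0], [734.0, 287.0], [586.0, 283.0], [585.0, 295.0]]
bin? 1210 [317.  161.5] [56. 59.] ctr [666.9   1.3] corners [[571.0, 93.0], [767.0, 89.0], [766.0, -94.0], [569.0, -85.0]]
```

View pics/c1.png

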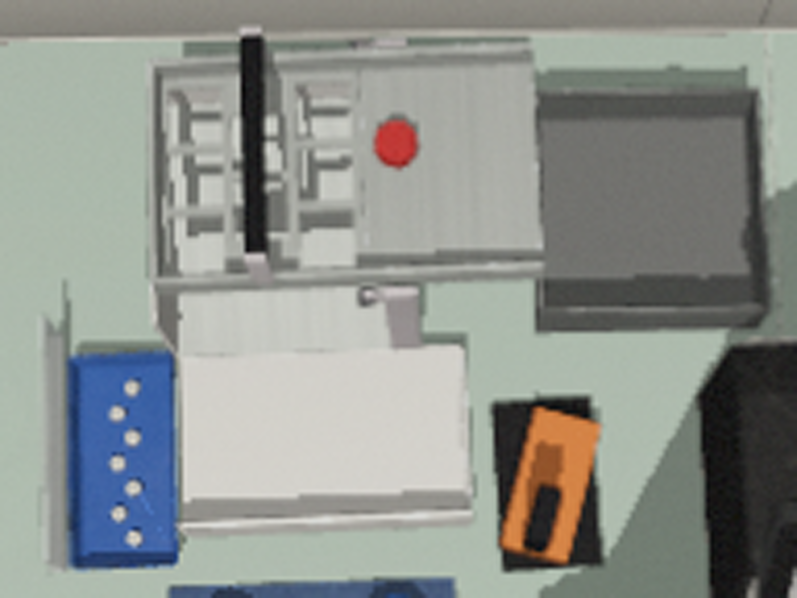

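The crop confirms the orange pusher on the black pad, one red cap on the sieve pad at (256,146), and nothing else on the sieve. Next I fit the stand frame.

```bash
cat > m2.py <<'E'
from h import *
f=lambda x,y:(160+x/4.15,112+y/4.15)
for n,p,z in [("pivot back",f(362,66),205),("pivot front",f(356,264),205),("pad end back (191,-125)",f(530,50),205),("apron (23,-70) z40",f(465,345),40),
  ("apron rail bottom right top66",f(470,516),66),("rail left top",f(181,530),66),("tray tr",f(175,352),26),("tray br",f(177,560),26),("bin bl",f(540,327),75),("bin br",f(768,318),75),("bin tr",f(757,90),75),("pad tl",f(493,402),3),("pad tr",f(589,398),3),("pad br",f(602,568),3),("pad bl",f(505,570),3),
  ("grip slab tl",f(541,487),104),("tr",f(562,490),104),("bl",f(525,545),104),("br",f(547,550),104)]:
    print(n,cast("top",p,z)[0,:2].round(0))
# side: bar ends, red cap
s=cv2.imread("pics/side0.png")
for a,r,c in blobs(s,*RED,roi=(290,170,340,210),amin=3): print("side red",r[0],cast("side",r[0],215)[0])
E
python3 m2.py
```

```text
pivot back [738. 219.]
pivot front [592. 224.]
pad end back (191,-125) [749.  98.]
apron (23,-70) z40 [566. 147.]
apron rail bottom right top66 [429. 146.]
rail left top [421. 364.]
tray tr [566. 375.]
tray br [402. 373.]
bin bl [572.  90.]
bin br [577. -86.]
bin tr [760. -85.]
pad tl [527. 125.]
pad tr [529.  49.]
pad br [393.  42.]
pad bl [393. 118.]
grip slab tl [445.  93.]
tr [443.  78.]
bl [402. 106.]
br [398.  90.]
side red (314.5, 193.5) [677.56003768 190.60562334 215.        ]
```

Run:
```python
from h import *
for a,b in [((352,237),(248,201)),((412,236),(268,262)),((347,195),(256,232))]:
    r=least_squares(lambda P:np.r_[proj("top",P)[0]-a,proj("side",P)[0]-b],[450,-50,250]); print(r.x.round(),r.fun.round(1))
s=cv2.imread("pics/side0.png"); cv2.imwrite("pics/s1.png",cv2.resize(s[150:330,180:420],None,fx=3.3,fy=3.3))
```

```text
[395. -57. 336.] [ 0.  -0.9 -1.   0.2]
[ 413. -244.  244.] [ 0.2 -3.8 -3.6  0.6]
[476. -59. 235.] [-1.4 16.7 17.8 -3.5]
```

View pics/s1.png

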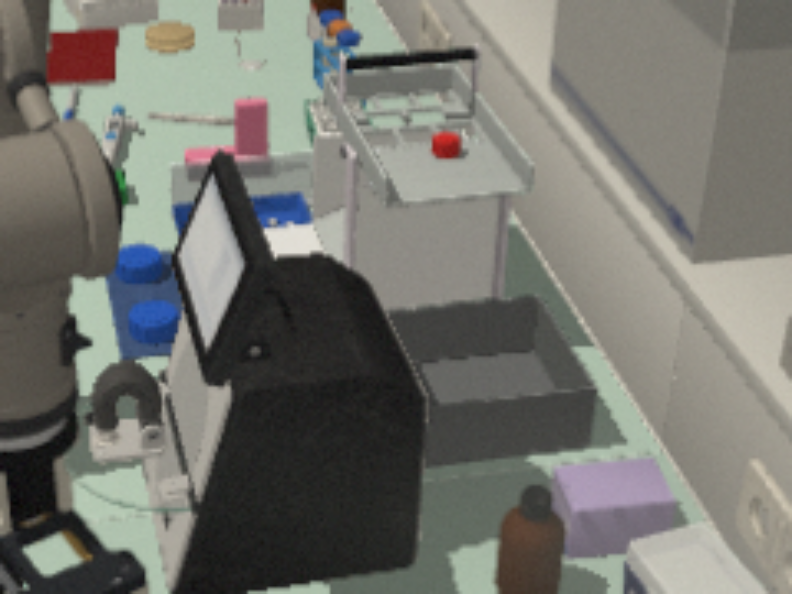

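The crop shows the espresso machine, up to about z 340, between the robot and the bin, and one red cap on the pad. I go over the machine.

Request:
jog_arm:
  targets:
    - {"xyz": [0,0,-0.7],"spin": 0.945}
    - {"xyz": [0,0,-0.7],"spin": 0.945}
    - {"xyz": [0,0,-0.7],"spin": 0.945}
    - {"xyz": [0,0,-0.7],"spin": 0.945}
    - {"xyz": [0.42,-0.62,0],"spin": 0}
    - {"xyz": [0.42,-0.62,0],"spin": 0}
    - {"xyz": [0.42,-0.62,0],"spin": 0}
    - {"xyz": [0.42,-0.62,0],"spin": 0}
    - {"xyz": [0.42,-0.62,0],"spin": 0}
    - {"xyz": [0.42,-0.62,0],"spin": 0}
  gripper: 100

```text
time: 1.35
tool_pos: [400.6, -178.6, 450.5]
tcp_rot: [-3.142, 0.0, 0.025]
contact_force: [1.4, -0.5, -0.2]
grip_width: 91.8
finger_force: 0.0
```

Request:
jog_arm:
  targets:
    - {"xyz": [-0.08,-0.69,0]}
    - {"xyz": [-0.08,-0.69,0]}
    - {"xyz": [-0.08,-0.69,0]}
    - {"xyz": [-0.08,-0.69,0]}
    - {"xyz": [-0.08,-0.69,0]}
    - {"xyz": [-0.08,-0.69,0]}
    - {"xyz": [-0.08,-0.69,0]}
    - {"xyz": [0,0,0.75]}
    - {"xyz": [0,0,0.75]}
    - {"xyz": [0,0,0.75]}

```text
invalid input
```

Request:
jog_arm:
  targets:
    - {"xyz": [0,0,0.75]}
    - {"xyz": [0,0,0.75]}
    - {"xyz": [0,0,0.75]}
    - {"xyz": [0,0,0.4]}
    - {"xyz": [0,0,0]}
    - {"xyz": [0,0,0]}
    - {"xyz": [0,0,0]}
    - {"xyz": [0,0,0]}
    - {"xyz": [0,0,0]}
    - {"xyz": [0,0,0]}

```text
invalid input
```

Request:
jog_arm:
  targets:
    - {"xyz": [-0.08,-0.69,0],"spin": 0}
    - {"xyz": [-0.08,-0.69,0],"spin": 0}
    - {"xyz": [-0.08,-0.69,0],"spin": 0}
    - {"xyz": [-0.08,-0.69,0],"spin": 0}
    - {"xyz": [-0.08,-0.69,0],"spin": 0}
    - {"xyz": [-0.08,-0.69,0],"spin": 0}
    - {"xyz": [-0.08,-0.69,0],"spin": 0}
    - {"xyz": [0,0,0.75],"spin": 0}
    - {"xyz": [0,0,0.75],"spin": 0}
    - {"xyz": [0,0,0.75],"spin": 0}
  gripper: 100

```text
time: 2.6
tool_pos: [345.0, 204.9, 268.7]
tcp_rot: [3.142, -0.0, 0.026]
contact_force: [0.5, 0.2, -0.5]
grip_width: 91.6
finger_force: 0.0
```

Request:
jog_arm:
  targets:
    - {"xyz": [0,0,0.7],"spin": 0}
    - {"xyz": [0,0,0.7],"spin": 0}
    - {"xyz": [0,0,0.7],"spin": 0}
    - {"xyz": [0,0,0.5],"spin": 0}
    - {"xyz": [0,0,0.35],"spin": 0}
    - {"xyz": [0,0,0.2],"spin": 0}
    - {"xyz": [0,0,0.08],"spin": 0}
    - {"xyz": [0,0,0],"spin": 0}
    - {"xyz": [0,0,0],"spin": 0}
    - {"xyz": [0,0,0],"spin": 0}
  gripper: 100

```text
time: 3.85
tool_pos: [346.0, 204.8, 12.9]
tcp_rot: [-3.141, -0.001, 0.025]
contact_force: [-0.0, 0.0, 0.2]
grip_width: 92.0
finger_force: 0.0
```

Request:
jog_arm:
  targets:
    - {"xyz": [0,0,0],"spin": 0}
    - {"xyz": [0,0,0],"spin": 0}
    - {"xyz": [0,0,0],"spin": 0}
    - {"xyz": [0,0,0],"spin": 0}
    - {"xyz": [0,0,0],"spin": 0}
    - {"xyz": [0,0,0],"spin": 0}
    - {"xyz": [0,0,0],"spin": 0}
    - {"xyz": [0,0,0],"spin": 0}
    - {"xyz": [0,0,-0.1],"spin": 0}
    - {"xyz": [0,0,-0.4],"spin": 0}
  gripper: 0

```text
time: 5.1
tool_pos: [344.6, 204.3, 52.1]
tcp_rot: [3.14, 0.003, 0.025]
contact_force: [-0.1, 1.1, -0.3]
grip_width: 55.2
finger_force: 30.0
```

Request:
jog_arm:
  targets:
    - {"xyz": [0,0,-0.72],"spin": 0}
    - {"xyz": [0,0,-0.72],"spin": 0}
    - {"xyz": [0,0,-0.72],"spin": 0}
    - {"xyz": [0,0,-0.72],"spin": 0}
    - {"xyz": [0.7,0.16,0],"spin": 0}
    - {"xyz": [0.7,0.16,0],"spin": 0}
    - {"xyz": [0.7,0.16,0],"spin": 0}
    - {"xyz": [0.7,0.16,0],"spin": 0}
    - {"xyz": [0.7,0.16,0],"spin": 0}
    - {"xyz": [0.7,0.16,0],"spin": 0}
  gripper: 0

```text
time: 6.35
tool_pos: [684.7, 135.7, 283.2]
tcp_rot: [-3.142, -0.0, 0.025]
contact_force: [1.1, 0.8, 0.2]
grip_width: 55.2
finger_force: 30.0
```

Request:
jog_arm:
  targets:
    - {"xyz": [0.16,0,0],"spin": 0}
    - {"xyz": [0,0,0.3],"spin": 0}
    - {"xyz": [0,0,0.25],"spin": 0}
    - {"xyz": [0,0,0.12],"spin": 0}
    - {"xyz": [0,0,0.08],"spin": 0}
    - {"xyz": [0,0,0.04],"spin": 0}
    - {"xyz": [0,0,0.03],"spin": 0}
    - {"xyz": [0,0,0],"spin": 0}
    - {"xyz": [0,0,0],"spin": 0}
    - {"xyz": [0,0,0],"spin": 0}
  gripper: 0

```text
time: 7.6
tool_pos: [696.3, 136.5, 217.3]
tcp_rot: [3.142, -0.0, 0.025]
contact_force: [-0.7, 0.7, -1.0]
grip_width: 55.4
finger_force: 30.0
```

Request:
jog_arm:
  targets:
    - {"xyz": [0,0,0.015],"spin": 0}
    - {"xyz": [0,0,0.015],"spin": 0}
    - {"xyz": [0,0,0],"spin": 0}
    - {"xyz": [0,0,0],"spin": 0}
    - {"xyz": [0,0,0],"spin": 0}
    - {"xyz": [0,0,0],"spin": 0}
    - {"xyz": [0,0,0],"spin": 0}
    - {"xyz": [0,0,0],"spin": 0}
    - {"xyz": [0,0,0],"spin": 0}
    - {"xyz": [0,0,0],"spin": 0}
  gripper: 0

```text
time: 8.85
tool_pos: [696.2, 136.5, 214.7]
tcp_rot: [3.141, 0.0, 0.025]
contact_force: [-0.4, -0.4, -0.1]
grip_width: 55.3
finger_force: 30.0
```

Request:
jog_arm:
  targets:
    - {"xyz": [0,0,0],"spin": 0}
    - {"xyz": [0,0,0],"spin": 0}
    - {"xyz": [0,0,0],"spin": 0}
    - {"xyz": [0,0,0],"spin": 0}
    - {"xyz": [0,0,0],"spin": 0}
    - {"xyz": [0,0,-0.1],"spin": 0}
    - {"xyz": [0,0,-0.3],"spin": 0}
    - {"xyz": [0,0,-0.5],"spin": 0}
    - {"xyz": [0,0,-0.4],"spin": 0}
    - {"xyz": [0,0,0],"spin": 0}
  gripper: 74

```text
time: 10.1
tool_pos: [697.1, 136.7, 322.8]
tcp_rot: [-3.141, -0.007, 0.025]
contact_force: [0.7, 0.8, -0.2]
grip_width: 68.0
finger_force: 0.0
```

Request:
jog_arm:
  targets:
    - {"xyz": [-0.625,-0.37,0],"spin": 0}
    - {"xyz": [-0.625,-0.37,0],"spin": 0}
    - {"xyz": [-0.625,-0.37,0],"spin": 0}
    - {"xyz": [-0.625,-0.37,0],"spin": 0}
    - {"xyz": [-0.625,-0.37,0],"spin": 0}
    - {"xyz": [-0.625,-0.37,0],"spin": 0}
    - {"xyz": [-0.625,-0.37,0],"spin": 0}
    - {"xyz": [0,0,0.7],"spin": 0}
    - {"xyz": [0,0,0.7],"spin": 0}
    - {"xyz": [0,0,0.7],"spin": 0}
  gripper: 100

```text
time: 11.35
tool_pos: [340.3, 334.7, 148.7]
tcp_rot: [3.141, 0.0, 0.025]
contact_force: [0.8, 0.9, 0.4]
grip_width: 91.9
finger_force: 0.0
```

Request:
jog_arm:
  targets:
    - {"xyz": [0,0,0.6],"spin": 0}
    - {"xyz": [0,0,0.6],"spin": 0}
    - {"xyz": [0,0,0.4],"spin": 0}
    - {"xyz": [0,0,0.15],"spin": 0}
    - {"xyz": [0,0,0],"spin": 0}
    - {"xyz": [0,0,0],"spin": 0}
    - {"xyz": [0,0,0],"spin": 0}
    - {"xyz": [0,0,0],"spin": 0}
    - {"xyz": [0,0,0],"spin": 0}
    - {"xyz": [0,0,0],"spin": 0}
  gripper: 100

```text
time: 12.6
tool_pos: [341.2, 335.0, 10.8]
tcp_rot: [3.142, -0.0, 0.025]
contact_force: [-0.3, 0.3, -0.8]
grip_width: 92.0
finger_force: 0.0
```

Request:
jog_arm:
  targets:
    - {"xyz": [0,0,0],"spin": 0}
    - {"xyz": [0,0,0],"spin": 0}
    - {"xyz": [0,0,0],"spin": 0}
    - {"xyz": [0,0,0],"spin": 0}
    - {"xyz": [0,0,0],"spin": 0}
    - {"xyz": [0,0,0],"spin": 0}
    - {"xyz": [0,0,0],"spin": 0}
    - {"xyz": [0,0,-0.1],"spin": 0}
    - {"xyz": [0,0,-0.7],"spin": 0}
    - {"xyz": [0,0,-0.7],"spin": 0}
  gripper: 0

```text
time: 13.85
tool_pos: [340.9, 334.7, 132.3]
tcp_rot: [3.141, 0.001, 0.025]
contact_force: [0.6, 0.2, -0.5]
grip_width: 55.2
finger_force: 30.0
```

Request:
jog_arm:
  targets:
    - {"xyz": [0,0,-0.75],"spin": 0}
    - {"xyz": [0,0,-0.75],"spin": 0}
    - {"xyz": [0,0,-0.75],"spin": 0}
    - {"xyz": [0.57,0.435,0],"spin": 0}
    - {"xyz": [0.57,0.435,0],"spin": 0}
    - {"xyz": [0.57,0.435,0],"spin": 0}
    - {"xyz": [0.57,0.435,0],"spin": 0}
    - {"xyz": [0.57,0.435,0],"spin": 0}
    - {"xyz": [0.57,0.435,0],"spin": 0}
    - {"xyz": [0,0,0.3],"spin": 0}
  gripper: 0

```text
time: 15.1
tool_pos: [623.1, 129.8, 287.1]
tcp_rot: [3.141, -0.004, 0.02]
contact_force: [-1.1, 1.7, -1.3]
grip_width: 55.4
finger_force: 30.0
```

Request:
jog_arm:
  targets:
    - {"xyz": [0,0,0.3],"spin": 0}
    - {"xyz": [0,0,0.3],"spin": 0}
    - {"xyz": [0,0,0.15],"spin": 0}
    - {"xyz": [0,0,0.08],"spin": 0}
    - {"xyz": [0,0,0.03],"spin": 0}
    - {"xyz": [0,0,0.0],"spin": 0}
    - {"xyz": [0,0,0],"spin": 0}
    - {"xyz": [0,0,0],"spin": 0}
    - {"xyz": [0,0,0],"spin": 0}
    - {"xyz": [0,0,0],"spin": 0}
  gripper: 0

```text
time: 16.35
tool_pos: [619.9, 133.1, 217.9]
tcp_rot: [3.142, -0.0, 0.025]
contact_force: [0.9, 1.4, 0.3]
grip_width: 55.5
finger_force: 30.0
```

Request:
jog_arm:
  targets:
    - {"xyz": [0,0,0.02],"spin": 0}
    - {"xyz": [0,0,0.02],"spin": 0}
    - {"xyz": [0,0,0.015],"spin": 0}
    - {"xyz": [0,0,0],"spin": 0}
    - {"xyz": [0,0,0],"spin": 0}
    - {"xyz": [0,0,0],"spin": 0}
    - {"xyz": [0,0,0],"spin": 0}
    - {"xyz": [0,0,0],"spin": 0}
    - {"xyz": [0,0,0],"spin": 0}
    - {"xyz": [0,0,0],"spin": 0}
  gripper: 0

```text
time: 17.6
tool_pos: [619.9, 133.1, 213.5]
tcp_rot: [3.142, 0.0, 0.025]
contact_force: [0.1, -1.0, -0.0]
grip_width: 55.4
finger_force: 30.0
```

Request:
jog_arm:
  targets:
    - {"xyz": [0,0,0],"spin": 0}
    - {"xyz": [0,0,0],"spin": 0}
    - {"xyz": [0,0,0],"spin": 0}
    - {"xyz": [0,0,0],"spin": 0}
    - {"xyz": [0,0,0],"spin": 0}
    - {"xyz": [0,0,-0.1],"spin": 0}
    - {"xyz": [0,0,-0.3],"spin": 0}
    - {"xyz": [0,0,-0.5],"spin": 0}
    - {"xyz": [0,0,-0.6],"spin": 0}
    - {"xyz": [0,0,0],"spin": 0}
  gripper: 74

```text
time: 18.85
tool_pos: [621.2, 133.3, 338.9]
tcp_rot: [-3.141, -0.01, 0.025]
contact_force: [0.0, 0.1, -0.1]
grip_width: 68.2
finger_force: 0.0
```

Run:
```python
from h import *
for n in("top","side"): cv2.imwrite(f"pics/{n}1.png",bot.capture(n))
im=cv2.imread("pics/top1.png");s=cv2.imread("pics/side1.png")
a=cv2.resize(im[112:262,165:355],(760,600)); b=cv2.resize(s[160:260,250:350],(600,600))
cv2.imwrite("pics/c2.png",cv2.resize(np.hstack([a,b]),(800,353)))
```

```text
(no output)
```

View pics/c2.png

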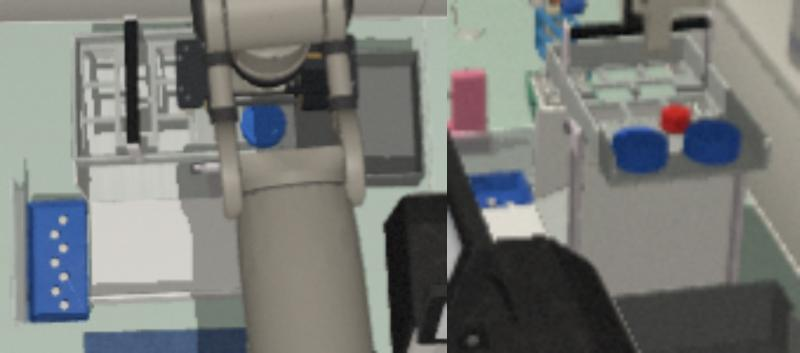

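Both blue caps and the red one lie on the loading pad, confirmed in both views. Next is the bar.

Request:
jog_arm:
  targets:
    - {"xyz": [0.175,-0.65,0],"spin": 0}
    - {"xyz": [0.175,-0.65,0],"spin": 0}
    - {"xyz": [0.175,-0.66,0],"spin": 0}
    - {"xyz": [0,0,0.35],"spin": 0}
    - {"xyz": [0,0,0.35],"spin": 0}
    - {"xyz": [0,0,0.26],"spin": 0}
    - {"xyz": [0,0,0],"spin": 0}
    - {"xyz": [0,0,0],"spin": 0}
    - {"xyz": [0,0,0],"spin": 0}
    - {"xyz": [0,0,0],"spin": 0}
  gripper: 80

```text
time: 20.2
tool_pos: [658.2, 290.9, 257.6]
tcp_rot: [-3.141, -0.001, 0.025]
contact_force: [0.2, 0.3, -0.2]
grip_width: 73.0
finger_force: 0.0
```

Request:
jog_arm:
  targets:
    - {"xyz": [0,0,0],"spin": 0}
    - {"xyz": [0,0,0],"spin": 0}
    - {"xyz": [0,0,0],"spin": 0}
    - {"xyz": [0,0,0],"spin": 0}
    - {"xyz": [0,0,0],"spin": 0}
    - {"xyz": [0,0,0],"spin": 0}
    - {"xyz": [0,0,0],"spin": 0}
    - {"xyz": [0,0,0],"spin": 0}
    - {"xyz": [0,0,0],"spin": 0}
    - {"xyz": [0,0,0],"spin": 0}
  gripper: 0

```text
time: 21.45
tool_pos: [658.0, 290.0, 256.5]
tcp_rot: [3.14, 0.001, 0.024]
contact_force: [-0.8, -5.6, -1.2]
grip_width: 15.1
finger_force: 30.0
```

Request:
jog_arm:
  targets:
    - {"xyz": [0,-0.045,0.046],"spin": 0}
    - {"xyz": [0,-0.045,0.046],"spin": 0}
    - {"xyz": [0,-0.04,0.05],"spin": 0}
    - {"xyz": [0,-0.04,0.05],"spin": 0}
    - {"xyz": [0,-0.035,0.054],"spin": 0}
    - {"xyz": [0,-0.035,0.054],"spin": 0}
    - {"xyz": [0,-0.03,0.057],"spin": 0}
    - {"xyz": [0,-0.03,0.057],"spin": 0}
    - {"xyz": [0,0,0],"spin": 0}
    - {"xyz": [0,0,0],"spin": 0}
  gripper: 0

```text
time: 22.7
tool_pos: [658.1, 313.4, 223.8]
tcp_rot: [3.139, -0.001, 0.024]
contact_force: [1.2, -7.2, 0.8]
grip_width: 15.2
finger_force: 30.0
```

Request:
jog_arm:
  targets:
    - {"xyz": [0,0,0],"spin": 0}
    - {"xyz": [0,0,0],"spin": 0}
    - {"xyz": [0,0,0],"spin": 0}
    - {"xyz": [0,0,0],"spin": 0}
    - {"xyz": [0,0,0],"spin": 0}
    - {"xyz": [0,0,0],"spin": 0}
    - {"xyz": [0,0,0],"spin": 0}
    - {"xyz": [0,0,0],"spin": 0}
    - {"xyz": [0,0,0],"spin": 0}
    - {"xyz": [0,0,0],"spin": 0}
  gripper: 0

```text
time: 23.95
tool_pos: [658.1, 313.3, 223.8]
tcp_rot: [3.139, -0.001, 0.024]
contact_force: [1.3, -6.7, 1.1]
grip_width: 14.8
finger_force: 30.0
```

```bash
cat > look.py <<'E'
from h import *
import sys
t=sys.argv[1]
for n in("top","side"): cv2.imwrite(f"pics/{n}{t}.png",bot.capture(n))
im=cv2.imread(f"pics/top{t}.png");s=cv2.imread(f"pics/side{t}.png")
a=cv2.resize(im[112:262,165:355],(760,600)); b=cv2.resize(s[160:300,230:370],(600,600))
cv2.imwrite(f"pics/c{t}.png",cv2.resize(np.hstack([a,b]),(800,353)))
for a,r,c in blobs(im,*RED,roi=(165,112,355,262),amin=3): print("red",int(a),np.round(r[0],1),"z220",cast("top",r[0],220)[0,:2].round(),"z50",cast("top",r[0],50)[0,:2].round())
for a,r,c in blobs(im,*BLUE,roi=(195,112,355,245),amin=15): print("blue",int(a),np.round(r[0],1),"z220",cast("top",r[0],220)[0,:2].round(),"z30",cast("top",r[0],30)[0,:2].round())
for a,r,c in blobs(im,*ORG,roi=(240,185,340,270)): print("org",int(a),np.round(r[0],1),np.round(r[1],1),cast("top",r[0],26)[0,:2].round(),cast("top",cv2.boxPoints(r),26)[:,:2].round().tolist())
o=bot.get_obs(); print(o["time"])
E
python3 look.py 2
```

```text
blue 283 [198.5 220.5] z220 [460. 359.] z30 [488. 386.]
org 345 [307.2 232.7] [15.8 34.2] [443.  36.] [[393.0, 70.0], [502.0, 52.0], [494.0, 1.0], [385.0, 20.0]]
24.05
```

View pics/c2.png

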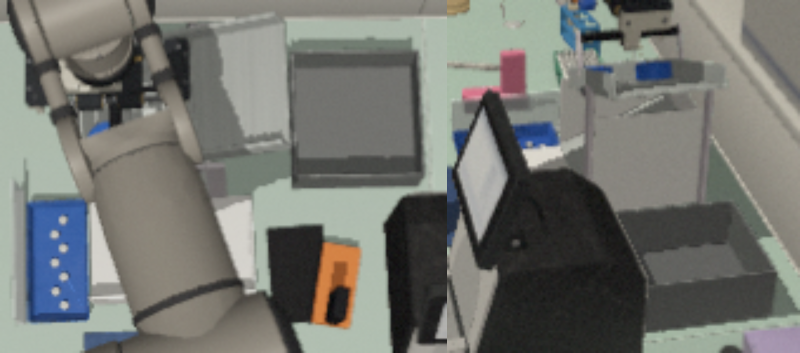

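The pusher has been knocked to about (443,36) beside its pad, and the apron is hidden by the arm. I let go (friction holds the sieve) and clear the view.

Request:
jog_arm:
  targets:
    - {"xyz": [0,0,0],"spin": 0}
    - {"xyz": [0,0,0],"spin": 0}
    - {"xyz": [0,0,0],"spin": 0}
    - {"xyz": [0,0,-0.6],"spin": 0}
    - {"xyz": [0,0,-0.7],"spin": 0}
    - {"xyz": [-0.4,0.5,-0.3],"spin": 0}
    - {"xyz": [-0.5,0.6,0],"spin": 0}
    - {"xyz": [-0.5,0.6,0],"spin": 0}
    - {"xyz": [-0.5,0.6,0],"spin": 0}
    - {"xyz": [-0.5,0.6,0],"spin": 0}
  gripper: 60

```text
time: 25.3
tool_pos: [469.7, 77.1, 351.8]
tcp_rot: [3.142, -0.001, 0.025]
contact_force: [1.0, -0.3, 1.4]
grip_width: 54.8
finger_force: 0.0
```

```bash
python3 look.py 3
```

```text
red 42 [249.5 230.5] z220 [429. 214.] z50 [450. 221.]
blue 284 [198.5 220.5] z220 [460. 359.] z30 [488. 386.]
blue 128 [206.8 172.8] z220 [599. 336.] z30 [646. 361.]
blue 127 [205.7 142.2] z220 [691. 341.] z30 [751. 365.]
blue 22 [217.5 143. ] z220 [688. 306.] z30 [747. 326.]
blue 21 [218.5 171.5] z220 [602. 302.] z30 [650. 322.]
org 298 [307.5 232.1] [15.4 32.8] [445.  35.] [[398.0, 70.0], [503.0, 47.0], [493.0, -1.0], [388.0, 22.0]]
25.4
```

View pics/c3.png

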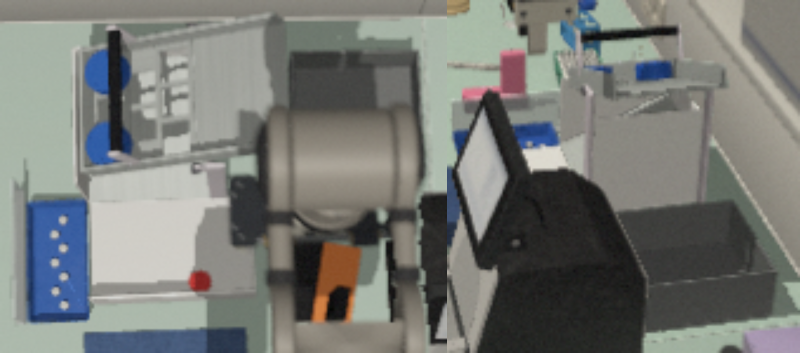

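The red cap lies on the apron at about (450,221), by the rail, and both blue caps are held at the closed end. I go back to the bar and tip the other way.

Request:
jog_arm:
  targets:
    - {"xyz": [0.5,-0.6,0],"spin": 0}
    - {"xyz": [0.5,-0.6,0],"spin": 0}
    - {"xyz": [0.5,-0.6,0],"spin": 0}
    - {"xyz": [0.5,-0.6,0],"spin": 0}
    - {"xyz": [0.4,-0.5,0.3],"spin": 0}
    - {"xyz": [0,0,0.6],"spin": 0}
    - {"xyz": [0,0,0.5],"spin": 0}
    - {"xyz": [0,0,0.2],"spin": 0}
    - {"xyz": [0,0,0],"spin": 0}
    - {"xyz": [0,0,0],"spin": 0}
  gripper: 60

```text
time: 26.65
tool_pos: [657.9, 315.5, 224.9]
tcp_rot: [-3.141, -0.002, 0.025]
contact_force: [0.9, -0.8, 0.4]
grip_width: 55.0
finger_force: 0.0
```

Request:
jog_arm:
  targets:
    - {"xyz": [0,0,0],"spin": 0}
    - {"xyz": [0,0,0],"spin": 0}
    - {"xyz": [0,0,0],"spin": 0}
    - {"xyz": [0,0,0],"spin": 0}
    - {"xyz": [0,0,0],"spin": 0}
    - {"xyz": [0,0,0],"spin": 0}
    - {"xyz": [0,0,0],"spin": 0}
    - {"xyz": [0,0,0],"spin": 0}
    - {"xyz": [0,0,0],"spin": 0}
    - {"xyz": [0,0,0],"spin": 0}
  gripper: 0

```text
time: 27.9
tool_pos: [657.4, 313.4, 223.4]
tcp_rot: [3.139, 0.001, 0.024]
contact_force: [0.5, -4.9, 0.7]
grip_width: 15.0
finger_force: 30.0
```

Request:
jog_arm:
  targets:
    - {"xyz": [0,0.03,-0.057],"spin": 0}
    - {"xyz": [0,0.03,-0.057],"spin": 0}
    - {"xyz": [0,0.035,-0.054],"spin": 0}
    - {"xyz": [0,0.035,-0.054],"spin": 0}
    - {"xyz": [0,0.04,-0.05],"spin": 0}
    - {"xyz": [0,0.04,-0.05],"spin": 0}
    - {"xyz": [0,0.045,-0.046],"spin": 0}
    - {"xyz": [0,0.045,-0.046],"spin": 0}
    - {"xyz": [0,0.049,-0.041],"spin": 0}
    - {"xyz": [0,0.049,-0.041],"spin": 0}
  gripper: 0

```text
time: 29.15
tool_pos: [658.2, 284.5, 264.8]
tcp_rot: [-3.139, -0.003, 0.026]
contact_force: [3.8, 6.1, -6.6]
grip_width: 15.3
finger_force: 30.0
```

Request:
jog_arm:
  targets:
    - {"xyz": [0,0.053,-0.036],"spin": 0}
    - {"xyz": [0,0.053,-0.036],"spin": 0}
    - {"xyz": [0,0.056,-0.031],"spin": 0}
    - {"xyz": [0,0.056,-0.031],"spin": 0}
    - {"xyz": [0,0,0],"spin": 0}
    - {"xyz": [0,0,0],"spin": 0}
    - {"xyz": [0,0,0],"spin": 0}
    - {"xyz": [0,0,0],"spin": 0}
    - {"xyz": [0,0,0],"spin": 0}
    - {"xyz": [0,0,0],"spin": 0}
  gripper: 0

```text
time: 30.4
tool_pos: [658.8, 267.6, 277.5]
tcp_rot: [-3.137, -0.005, 0.027]
contact_force: [2.5, 7.6, -0.8]
grip_width: 15.3
finger_force: 30.0
```

```bash
python3 look.py 4
```

```text
blue 284 [198.5 220.5] z220 [460. 359.] z30 [488. 386.]
blue 127 [325.5 177.5] z220 [580.  -7.] z30 [624. -30.]
blue 113 [324. 151.] z220 [659.  -5.] z30 [715. -28.]
org 343 [307.2 232.7] [15.8 34.2] [443.  36.] [[393.0, 70.0], [502.0, 52.0], [494.0, 1.0], [385.0, 20.0]]
30.5
```

Request:
jog_arm:
  targets:
    - {"xyz": [0,0,0],"spin": 0}
    - {"xyz": [0,-0.056,0.031],"spin": 0}
    - {"xyz": [0,-0.056,0.031],"spin": 0}
    - {"xyz": [0,-0.053,0.036],"spin": 0}
    - {"xyz": [0,-0.053,0.036],"spin": 0}
    - {"xyz": [0,-0.049,0.041],"spin": 0}
    - {"xyz": [0,-0.049,0.041],"spin": 0}
    - {"xyz": [0,0,0],"spin": 0}
    - {"xyz": [0,0,0],"spin": 0}
    - {"xyz": [0,0,0],"spin": 0}
  gripper: 0

```text
time: 31.75
tool_pos: [658.2, 289.9, 259.7]
tcp_rot: [3.141, -0.003, 0.024]
contact_force: [-0.7, -3.1, 5.1]
grip_width: 15.2
finger_force: 30.0
```

View pics/c4.png

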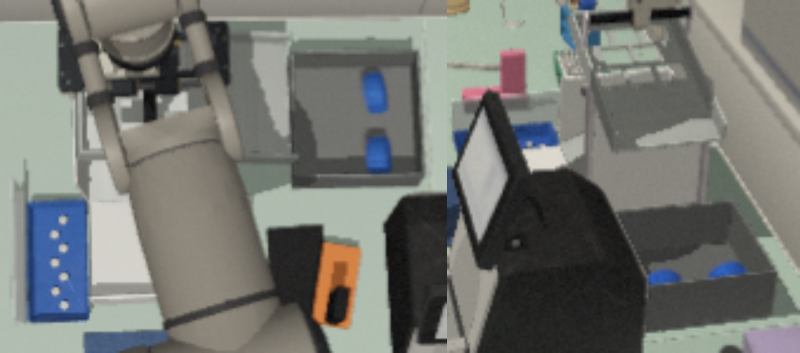

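Both blue caps have landed in the grey bin, seen in both views, and the pusher stands at about (443,36) with yaw about -0.17. I leave the sieve level and go to the pusher.

Request:
jog_arm:
  targets:
    - {"xyz": [0,0,0],"spin": 0}
    - {"xyz": [0,0,0],"spin": 0}
    - {"xyz": [0,0,0],"spin": 0}
    - {"xyz": [0,0,-0.6],"spin": 0}
    - {"xyz": [0,0,-0.6],"spin": 0}
    - {"xyz": [-0.53,0.505,0],"spin": 0}
    - {"xyz": [-0.53,0.505,0],"spin": 0}
    - {"xyz": [-0.53,0.505,0],"spin": 0}
    - {"xyz": [-0.53,0.505,0],"spin": 0}
    - {"xyz": [-0.53,0.505,0],"spin": 0}
  gripper: 60

```text
time: 33.0
tool_pos: [449.7, 82.9, 352.7]
tcp_rot: [3.141, -0.0, 0.025]
contact_force: [-0.1, -1.1, 0.4]
grip_width: 55.5
finger_force: 0.0
```

```bash
python3 look.py 5
python3 - <<'E'
from h import *
im=cv2.imread("pics/top4.png")
for a,r,c in blobs(im,(0,0,0),(180,255,55),roi=(272,205,345,262),amin=20): print(int(a),np.round(r,1) if 0 else r,cast("top",r[0],104)[0,:2].round(),cast("top",r[0],3)[0,:2].round())
cv2.imwrite("pics/p4.png",cv2.resize(im[200:260,265:345],None,fx=8,fy=8,interpolation=cv2.INTER_CUBIC))
E
```

```text
red 42 [249.  230.5] z220 [429. 215.] z50 [450. 222.]
blue 284 [198.5 220.5] z220 [460. 359.] z30 [488. 386.]
blue 205 [333.5 150.5] z220 [661. -33.] z30 [716. -60.]
org 209 [306.8 236.2] [15.8 27.4] [432.  37.] [[393.0, 70.0], [480.0, 54.0], [472.0, 4.0], [384.0, 20.0]]
33.1
722 ((336.0, 233.0), (56.0, 16.0), 90.0) [432. -47.] [444. -61.]
690 ((287.1739807128906, 235.18228149414062), (53.487979888916016, 30.737346649169922), 86.69812774658203) [427. 103.] [439. 100.]
88 ((307.72998046875, 241.38998413085938), (7.495331764221191, 15.273507118225098), 8.13010311126709) [407.  41.] [418.  33.]
```

View pics/p4.png

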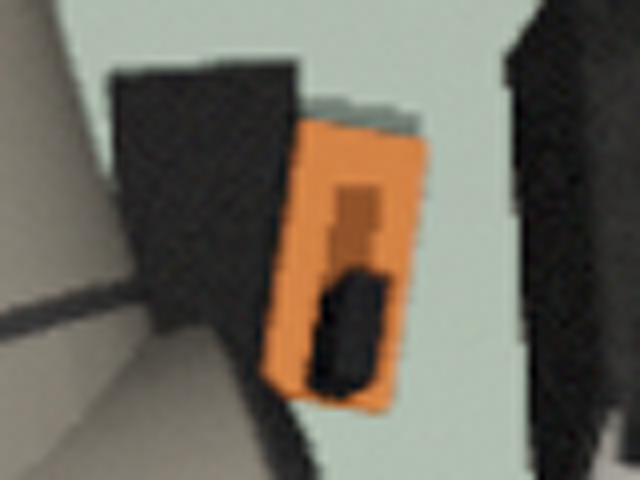

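The slab is at about (407–410, 41) with yaw about -0.155. The machine's side face is at y≈-40, so gripping across y here would bring the gripper body into it. I first grip across the slab's x, put the pusher back on its pad, then regrip.

Request:
jog_arm:
  targets:
    - {"xyz": [-0.52,0.51,0],"spin": 0}
    - {"xyz": [0,0,0],"spin": -1}
    - {"xyz": [0,0,0],"spin": -1}
    - {"xyz": [0,0,0],"spin": -1}
    - {"xyz": [0,0,0],"spin": -1}
    - {"xyz": [0,0,0],"spin": -1}
    - {"xyz": [0,0,0],"spin": -1}
    - {"xyz": [0,0,0],"spin": -1}
    - {"xyz": [0,0,0],"spin": -1}
    - {"xyz": [0,0,0],"spin": -1}
  gripper: 100

```text
time: 34.35
tool_pos: [411.2, 42.5, 352.8]
tcp_rot: [3.141, -0.0, 0.929]
contact_force: [-0.4, 0.4, -1.0]
grip_width: 91.8
finger_force: 0.0
```

Request:
jog_arm:
  targets:
    - {"xyz": [0,0,0.2],"spin": -1}
    - {"xyz": [0,0,0.5],"spin": -1}
    - {"xyz": [0,0,0.5],"spin": -1}
    - {"xyz": [0,0,0.5],"spin": -1}
    - {"xyz": [0,0,0.4],"spin": -0.9}
    - {"xyz": [0,0,0.4],"spin": 0}
    - {"xyz": [0,0,0.2],"spin": 0}
    - {"xyz": [0,0,0],"spin": 0}
    - {"xyz": [0,0,0],"spin": 0}
    - {"xyz": [0,0,0],"spin": 0}
  gripper: 100

```text
time: 35.6
tool_pos: [411.4, 42.1, 137.6]
tcp_rot: [3.14, -0.0, 1.415]
contact_force: [-0.0, 0.5, -0.4]
grip_width: 92.0
finger_force: 0.0
```

Request:
jog_arm:
  targets:
    - {"xyz": [0,0,0.4],"spin": 0}
    - {"xyz": [0,0,0.4],"spin": 0}
    - {"xyz": [0,0,0.2],"spin": 0}
    - {"xyz": [0,0,0],"spin": 0}
    - {"xyz": [0,0,0],"spin": 0}
    - {"xyz": [0,0,0],"spin": 0}
    - {"xyz": [0,0,0],"spin": 0}
    - {"xyz": [0,0,0],"spin": 0}
    - {"xyz": [0,0,0],"spin": 0}
    - {"xyz": [0,0,0],"spin": 0}
  gripper: 100

```text
time: 36.85
tool_pos: [410.7, 42.0, 56.7]
tcp_rot: [3.142, 0.0, 1.415]
contact_force: [0.4, 0.2, 0.2]
grip_width: 91.7
finger_force: 0.0
```

Request:
jog_arm:
  targets:
    - {"xyz": [0,0,0],"spin": 0}
    - {"xyz": [0,0,0],"spin": 0}
    - {"xyz": [0,0,0],"spin": 0}
    - {"xyz": [0,0,0],"spin": 0}
    - {"xyz": [0,0,0],"spin": 0}
    - {"xyz": [0,0,0],"spin": 0}
    - {"xyz": [0,0,0],"spin": 0}
    - {"xyz": [0,0,0],"spin": 0}
    - {"xyz": [0,0,0],"spin": 0}
    - {"xyz": [0,0,0],"spin": 0}
  gripper: 0

```text
time: 38.1
tool_pos: [410.9, 42.0, 56.8]
tcp_rot: [3.141, 0.0, 1.415]
contact_force: [2.0, 0.3, 1.6]
grip_width: 43.7
finger_force: 30.0
```

Request:
jog_arm:
  targets:
    - {"xyz": [0,0,-0.2],"spin": 0}
    - {"xyz": [0,0,-0.15],"spin": 0}
    - {"xyz": [0,0,0],"spin": -0.95}
    - {"xyz": [0,0,0],"spin": -0.95}
    - {"xyz": [0.25,0.1,0],"spin": 0}
    - {"xyz": [0.25,0.106,0],"spin": 0}
    - {"xyz": [0,0,0.15],"spin": 0}
    - {"xyz": [0,0,0.1],"spin": 0}
    - {"xyz": [0,0,0.05],"spin": 0}
    - {"xyz": [0,0,0],"spin": 0}
  gripper: 0

```text
time: 39.35
tool_pos: [425.4, 82.2, 60.3]
tcp_rot: [-3.14, 0.0, 1.604]
contact_force: [-0.3, -1.0, -2.3]
grip_width: 43.9
finger_force: 30.0
```

```bash
python3 look.py 6; python3 -c "
import cv2
im=cv2.imread('pics/top6.png')
cv2.imwrite('pics/p6.png',cv2.resize(im[175:265,220:340],None,fx=6,fy=6,interpolation=cv2.INTER_CUBIC))"
```

```text
red 44 [249.  230.5] z220 [429. 215.] z50 [450. 222.]
blue 284 [198.5 220.5] z220 [460. 359.] z30 [488. 386.]
blue 206 [333.5 150.5] z220 [661. -33.] z30 [716. -60.]
blue 187 [334.5 177. ] z220 [581. -33.] z30 [626. -59.]
39.45
```

View pics/p6.png

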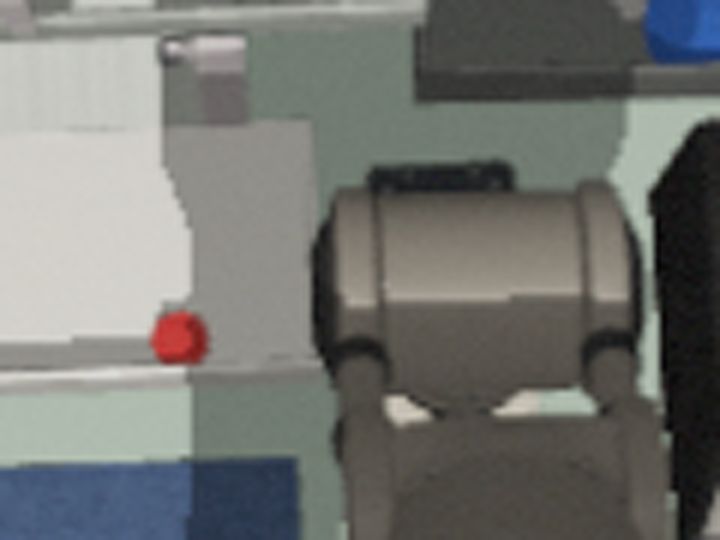

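The red cap is unchanged on the apron at (249,230), and the pusher is back over its pad under the arm. I release it, turn the wrist and regrip across y.

Request:
jog_arm:
  targets:
    - {"xyz": [0,0,0],"spin": 0}
    - {"xyz": [0,0,0],"spin": 0}
    - {"xyz": [0,0,0],"spin": 0}
    - {"xyz": [0,0,0],"spin": 0}
    - {"xyz": [0,0,-0.5],"spin": 0}
    - {"xyz": [0,0,-0.6],"spin": 0}
    - {"xyz": [0,0,0],"spin": 1}
    - {"xyz": [0,0,0],"spin": 1}
    - {"xyz": [0,0,0],"spin": 1}
    - {"xyz": [0,0,0],"spin": 1}
  gripper: 85

```text
time: 40.7
tool_pos: [425.8, 82.6, 148.8]
tcp_rot: [3.141, 0.0, 1.202]
contact_force: [0.4, -0.6, 0.1]
grip_width: 78.0
finger_force: 0.0
```

Request:
jog_arm:
  targets:
    - {"xyz": [0,0,0],"spin": 1}
    - {"xyz": [0,0,0],"spin": 1}
    - {"xyz": [0,0,0],"spin": 1}
    - {"xyz": [0,0,0],"spin": 1}
    - {"xyz": [0,0,0],"spin": 1}
    - {"xyz": [0,0,0],"spin": 1}
    - {"xyz": [0,0,0],"spin": 1}
    - {"xyz": [0,0,0],"spin": 1}
    - {"xyz": [0,0,0],"spin": 1}
    - {"xyz": [0,0,0],"spin": 1}
  gripper: 85

```text
time: 41.95
tool_pos: [425.8, 82.6, 148.7]
tcp_rot: [3.142, 0.0, 0.202]
contact_force: [-0.1, -0.0, -0.2]
grip_width: 77.8
finger_force: 0.0
```

Request:
jog_arm:
  targets:
    - {"xyz": [0,0,0],"spin": 0.85}
    - {"xyz": [0,0,0],"spin": 0.84}
    - {"xyz": [0,0,0.4],"spin": 0}
    - {"xyz": [0,0,0.4],"spin": 0}
    - {"xyz": [0,0,0.3],"spin": 0}
    - {"xyz": [0,0,0],"spin": 0}
    - {"xyz": [0,0,0],"spin": 0}
    - {"xyz": [0,0,0],"spin": 0}
    - {"xyz": [0,0,0],"spin": 0}
    - {"xyz": [0,0,0],"spin": 0}
  gripper: 85

```text
time: 43.2
tool_pos: [426.1, 82.6, 61.1]
tcp_rot: [3.141, -0.001, 0.036]
contact_force: [-0.5, -0.3, 0.2]
grip_width: 77.8
finger_force: 0.0
```

Request:
jog_arm:
  targets:
    - {"xyz": [0,0,0],"spin": 0}
    - {"xyz": [0,0,0],"spin": 0}
    - {"xyz": [0,0,0],"spin": 0}
    - {"xyz": [0,0,0],"spin": 0}
    - {"xyz": [0,0,0],"spin": 0}
    - {"xyz": [0,0,0],"spin": 0}
    - {"xyz": [0,0,0],"spin": 0}
    - {"xyz": [0,0,0],"spin": 0}
    - {"xyz": [0,0,0],"spin": 0}
    - {"xyz": [0,0,0],"spin": 0}
  gripper: 0

```text
time: 44.45
tool_pos: [425.8, 82.5, 60.7]
tcp_rot: [3.141, 0.0, 0.036]
contact_force: [1.0, 0.8, -0.3]
grip_width: 19.6
finger_force: 29.9
```

Request:
jog_arm:
  targets:
    - {"xyz": [0,0,-0.25],"spin": 0.1}
    - {"xyz": [0,0,-0.25],"spin": 0}
    - {"xyz": [0.22,0,0],"spin": 0}
    - {"xyz": [0.22,0,0],"spin": 0}
    - {"xyz": [0,-0.25,0],"spin": 0}
    - {"xyz": [0,-0.25,0],"spin": 0}
    - {"xyz": [0,-0.25,0],"spin": 0}
    - {"xyz": [0,-0.25,0],"spin": 0}
    - {"xyz": [0,0,0],"spin": 0}
    - {"xyz": [0,0,0],"spin": 0}
  gripper: 0

```text
time: 45.7
tool_pos: [458.7, 163.1, 100.4]
tcp_rot: [3.141, 0.001, 0.026]
contact_force: [-0.4, 0.5, -2.9]
grip_width: 19.9
finger_force: 29.9
```

```bash
python3 look.py 7; python3 -c "
import cv2
im=cv2.imread('pics/top7.png')
cv2.imwrite('pics/p7.png',cv2.resize(im[175:265,200:320],None,fx=6,fy=6,interpolation=cv2.INTER_CUBIC))"
```

```text
blue 284 [198.5 220.5] z220 [460. 359.] z30 [488. 386.]
blue 205 [333.5 150.5] z220 [661. -33.] z30 [716. -60.]
blue 186 [334.5 177. ] z220 [581. -33.] z30 [626. -59.]
45.8
```

View pics/p7.png

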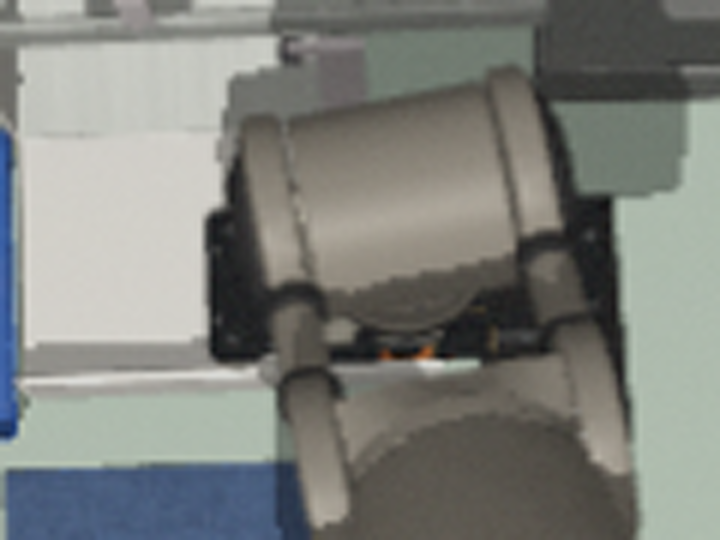

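The pusher is over the apron's near end, with its orange foot visible just inside the rail. The cap is hidden under the gripper. I move forward over the lip, lower, and sweep.

Request:
jog_arm:
  targets:
    - {"xyz": [0,-0.1,0],"spin": 0}
    - {"xyz": [0,-0.1,0],"spin": 0}
    - {"xyz": [0,-0.13,0],"spin": 0}
    - {"xyz": [0,0,0.07],"spin": 0}
    - {"xyz": [0,0,0.07],"spin": 0}
    - {"xyz": [0,0,0],"spin": 0}
    - {"xyz": [0,0,0],"spin": 0}
    - {"xyz": [0,-0.1,0],"spin": 0}
    - {"xyz": [0,-0.15,0],"spin": 0}
    - {"xyz": [0,-0.2,0],"spin": 0}
  gripper: 0

```text
time: 47.05
tool_pos: [457.4, 226.9, 89.6]
tcp_rot: [-3.142, -0.0, 0.026]
contact_force: [-0.1, -0.0, -1.6]
grip_width: 20.2
finger_force: 29.9
```

Request:
jog_arm:
  targets:
    - {"xyz": [0,-0.18,0],"spin": 0}
    - {"xyz": [0,-0.18,0],"spin": 0}
    - {"xyz": [0,-0.18,0],"spin": 0}
    - {"xyz": [0,-0.18,0],"spin": 0}
    - {"xyz": [0,-0.18,0],"spin": 0}
    - {"xyz": [0,-0.18,0],"spin": 0}
    - {"xyz": [0,-0.18,0],"spin": 0}
    - {"xyz": [0,-0.18,0],"spin": 0}
    - {"xyz": [0,-0.1,0],"spin": 0}
    - {"xyz": [0,0,0],"spin": 0}
  gripper: 0

```text
time: 48.3
tool_pos: [454.1, 349.5, 89.4]
tcp_rot: [3.141, 0.0, 0.027]
contact_force: [0.5, -0.1, -2.4]
grip_width: 19.7
finger_force: 29.9
```

```bash
python3 look.py 8
```

```text
blue 205 [333.5 150.5] z220 [661. -33.] z30 [716. -60.]
blue 188 [334.5 177. ] z220 [581. -33.] z30 [626. -59.]
blue 27 [198. 241.] z220 [401. 360.] z30 [421. 387.]
48.4
```

Request:
jog_arm:
  targets:
    - {"xyz": [0,-0.07,0],"spin": 0}
    - {"xyz": [0,0,0],"spin": 0}
    - {"xyz": [0,0,0],"spin": 0}
    - {"xyz": [0,0.2,-0.1],"spin": 0}
    - {"xyz": [0,0.4,-0.3],"spin": 0}
    - {"xyz": [0,0.5,-0.2],"spin": 0}
    - {"xyz": [0,0.5,0],"spin": 0}
    - {"xyz": [0,0.5,0],"spin": 0}
    - {"xyz": [0,0.5,0],"spin": 0}
    - {"xyz": [0,0.5,0],"spin": 0}
  gripper: 0

```text
time: 49.65
tool_pos: [460.1, 104.5, 138.2]
tcp_rot: [3.141, -0.001, 0.025]
contact_force: [0.7, -0.4, -1.6]
grip_width: 19.9
finger_force: 29.9
```

```bash
python3 look.py 9
```

```text
red 41 [191.5 234.5] z220 [420. 378.] z50 [440. 405.]
blue 277 [198.5 220.5] z220 [460. 359.] z30 [488. 386.]
blue 206 [333.5 150.5] z220 [661. -33.] z30 [716. -60.]
blue 190 [334.5 177. ] z220 [581. -33.] z30 [626. -59.]
49.75
```

View pics/c9.png

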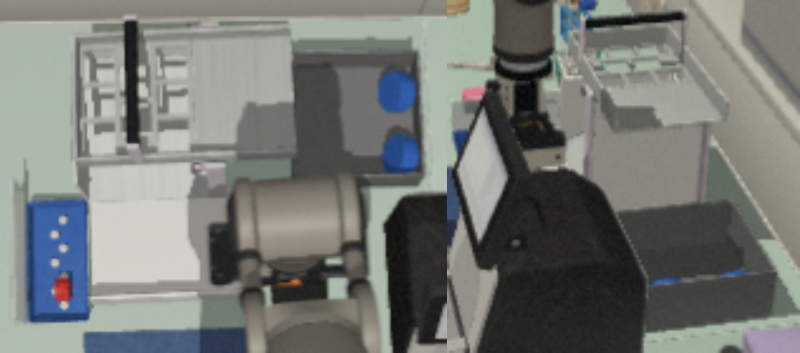

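The red cap is in the blue tray, both blue caps are in the bin and the sieve is level. I return the pusher to its pad.

Request:
jog_arm:
  targets:
    - {"xyz": [-0.22,0.14,0],"spin": 0}
    - {"xyz": [-0.21,0.13,0],"spin": 0}
    - {"xyz": [0,0,0.3],"spin": 0}
    - {"xyz": [0,0,0.3],"spin": 0}
    - {"xyz": [0,0,0.2],"spin": 0}
    - {"xyz": [0,0,0.1],"spin": 0}
    - {"xyz": [0,0,0.05],"spin": 0}
    - {"xyz": [0,0,0],"spin": 0}
    - {"xyz": [0,0,0],"spin": 0}
    - {"xyz": [0,0,0],"spin": 0}
  gripper: 0

```text
time: 51.0
tool_pos: [426.9, 84.2, 61.9]
tcp_rot: [3.141, -0.001, 0.026]
contact_force: [0.1, 0.6, -2.4]
grip_width: 19.9
finger_force: 30.0
```

Request:
jog_arm:
  targets:
    - {"xyz": [0,0,0.014],"spin": 0}
    - {"xyz": [0,0,0],"spin": 0}
    - {"xyz": [0,0,0],"spin": 0}
    - {"xyz": [0,0,0],"spin": 0}
    - {"xyz": [0,0,0],"spin": 0}
    - {"xyz": [0,0,0],"spin": 0}
    - {"xyz": [0,0,0],"spin": 0}
    - {"xyz": [0,0,0],"spin": 0}
    - {"xyz": [0,0,0],"spin": 0}
    - {"xyz": [0,0,0],"spin": 0}
  gripper: 0

```text
time: 52.25
tool_pos: [426.9, 84.2, 60.7]
tcp_rot: [3.142, -0.001, 0.026]
contact_force: [-0.5, 0.3, 6.5]
grip_width: 19.7
finger_force: 30.0
```

Request:
jog_arm:
  targets:
    - {"xyz": [0,0,0],"spin": 0}
    - {"xyz": [0,0,0],"spin": 0}
    - {"xyz": [0,0,0],"spin": 0}
    - {"xyz": [0,0,0],"spin": 0}
    - {"xyz": [0,0,-0.3],"spin": 0}
    - {"xyz": [0,0,-0.6],"spin": 0}
    - {"xyz": [0,0,-0.6],"spin": 0}
    - {"xyz": [0,0,-0.6],"spin": 0}
    - {"xyz": [0,-0.7,-0.2],"spin": 0}
    - {"xyz": [0,-0.7,0],"spin": 0}
  gripper: 85

```text
time: 53.5
tool_pos: [424.6, 197.3, 246.3]
tcp_rot: [-3.141, -0.004, 0.023]
contact_force: [1.2, -0.0, 0.8]
grip_width: 78.0
finger_force: 0.0
```

Request:
jog_arm:
  targets:
    - {"xyz": [0,-0.7,0],"spin": 0}
    - {"xyz": [0,-0.7,0],"spin": 0}
    - {"xyz": [0,-0.5,0],"spin": 0}
    - {"xyz": [0,0,0],"spin": 0}
    - {"xyz": [0,0,0],"spin": 0}
    - {"xyz": [0,0,0],"spin": 0}
    - {"xyz": [0,0,0],"spin": 0}
    - {"xyz": [0,0,0],"spin": 0}
    - {"xyz": [0,0,0],"spin": 0}
    - {"xyz": [0,0,0],"spin": 0}
  gripper: 85

```text
time: 54.75
tool_pos: [419.8, 348.1, 244.4]
tcp_rot: [3.142, -0.0, 0.026]
contact_force: [-0.2, -0.5, 0.1]
grip_width: 78.1
finger_force: 0.0
```

```bash
python3 look.py 10
```

```text
blue 206 [333.5 150.5] z220 [661. -33.] z30 [716. -60.]
blue 186 [334.5 176.5] z220 [582. -33.] z30 [627. -59.]
org 388 [292. 228.] [34. 16.] [459.  84.] [[515.0, 109.0], [515.0, 57.0], [404.0, 60.0], [405.0, 111.0]]
54.85
```

View pics/c10.png

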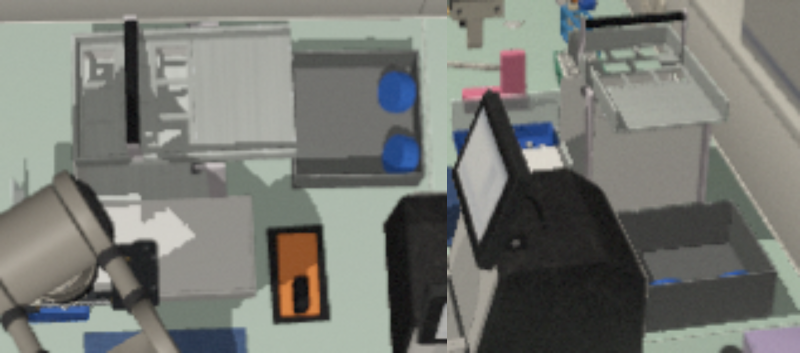

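The pusher stands on its pad at about (459,84) and pad centre is about (460,84). The sieve is level, both blue caps are in the bin, and the red cap was seen in the tray before the arm covered it. I hand in.

```bash
python3 -c "
from plant import bot
print(bot.close_job())"
```

```text
the job is handed in; nothing more can be done
None
```

The job is handed in, but the judge returned no verdict: both blue caps are in the grey bin, the one red cap present is in the blue tray, the sieve is level, the pusher stands on its pad, and I kept clear of the bottle and carton.

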